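# Tip the battery pack over and lock it in its charging cradle

## Robot

A 6-joint arm with a two-finger parallel gripper is mounted at the origin on a cart in front of the work surface, level with it; the furniture and walls round the work are solid. World frame = base frame: x ahead of the robot, y to its left, z up, the work surface at z = 0. Lengths are in m, angles in rad, forces in N, time in s.
With the tool pointing down it reaches from about 0.3 to 0.875 m from the base axis. Payload 6.4 kg.
Tool frame: the origin (TCP) lies on the mounting face of the last link; the fingertips stand 173 mm ahead of it and the grasp point (between the pads) lies 155 mm ahead of it; z points along the fingers, y is the line along which they close (so a half turn about z gives the same grasp; the last joint's range is limited). The gripper opens to 85 mm and grips with 20 to 120 N. Pads are 22 mm wide; open, the fingers measure 114 mm over their backs; the gripper's body (76 mm by 85 mm) begins 54 mm behind the grasp point. The pads swing forward as they close: fully open they stand 13 mm farther back than shut.
Start: joints at [1.108, 0.181, 1.607, -0, 1.354, -0.206], TCP at [0.146, 0.556, 0.405] pointing down, gripper open.
Joint ranges: [-2.99, 2.99], [-0.89, 2.07], [0.3, 2.58], [-1.14, 4.28], [0, 2.63], [-3.12, 3.12]. Speed limits (rad/s): [2.57, 2.57, 3.01, 3.14, 3.14, 3.14].

## Interface

Orientations are given as a unit quaternion [x, y, z, w].
In Python, from plant import r gives the robot as it stands.
- The arm moves only by the shell command python3 -m crank 'ROWS' [OPENING]. ROWS is JSON, one flat list of numbers, 6 for each row, row after row: the shift along the tool's x, y, z in m, then the turn, a rotation vector about the tool's x, y, z in rad. In form: [dx, dy, dz, rx, ry, rz, dx, dy, dz, rx, ry, rz, ...]. A call has 1 to 5 rows; each row is the pose to reach, as a shift and turn from the pose commanded when the call began, along the tool's axes at that moment; what a row does not reach only later rows make up. A row lasts 1/12 s, in which the tool goes at most 41.7 mm and 7.16 degrees, less where a joint would pass 70% of its speed; a pose out of reach is approached as far as the arm can. A call with a gripper value outside its range is refused whole. OPENING is the opening, from 0 (shut) to 1 (fully open), set as the call begins (- or left out, the last holds). The fingers move at their own pace and stop on an object; the grip force is fixed at half the most. Time passes only in rows, so rows that repeat a pose let the fingers close. It gives the time, the measured TCP pose, the force, the opening and the grip force at its end, in the units of the state.
- r.observe(): the state, without advancing time (a new reading comes with each control period).
- r.grab_frame(name): name is "scene" or "top" or "wrist"; returns a dict with "frame" (384x512x3 uint8, red, green, blue), "K" (3x3 intrinsics, pixels), "world_to_cam" (4x4, takes a point from world to camera coordinates). Camera axes: x right, y down, z forward; pixel columns grow to the right and rows downward; lengths in m; the calibration is good to about 2 mm. A picture is of the moment at which its call begins. There is no depth.
- r.sign_off(): hands the job in; it is judged then, once.
The state is a dict: "time": time; "joint_pos": joint angles; "qvel": joint speeds; "joint_torque": joint torques, N m; "eef_pos": TCP position; "tcp_rot": TCP orientation; "contact_force": force on the tool from outside, world axes, zero at the start; "ft_torque": the same for the moment, N m; "finger_gap": finger opening in m; "gripper_force": force on a finger pad.
Only numpy, scipy, OpenCV 4.12 (cv2) and the standard library are available. Lean on these libraries where they do the work, as an engineer would, in place of code of your own. Each camera call takes 0.05 s, during which the arm holds its last target. There are 200 camera calls.

## Task

Fit the battery pack into its charging cradle: stand it upright on the bench with a broad face close against the near edge of the low lay-down pad, let go of it, then push high on the opposite face so that its foot catches the pad's edge and it tips over to lie on the pad. Then pick the lying pack up again, seat it flat in the cradle with its lug over the drilled block, let go, and put the locking pin from its stand down through the lug's eyelet into the block until its collar rests on the lug. Do not disturb the other things on the bench.

Things in the scene. Friction and masses are not known exactly. Their poses are not given: they have to be found in the camera images.
- battery_center (a point): centre of the battery pack, a loose grey box with black end caps, about 0.4 kg. Its axes turn with it: x = thickness 50 mm (normal to the two broad faces, which are alike), y = width 58 mm, z = length 105 mm, foot to lug end. It starts upright, lug up.
- battery: the same battery pack; origin at the centre of its foot face, 52.5 mm from its centre. An aluminium lug is centred on the other end: a plate 5 mm thick (along x), 36 mm wide (along y), sticking out 29 mm (along z), so the standing pack is 134 mm tall.
- battery_eye (a point): centre of the round eyelet, 16 mm diameter, through the battery pack's lug, 16 mm beyond the pack's lug end, on the pack's long axis; the hole runs along the pack's x.
- pad: fixed lay-down pad, a dark rubber plate with a thin aluminium strip along its near edge, 130 (x) x 120 (y) x 10 mm high; origin at the centre of its underside. The near edge (the stop) is the face at x = -65 mm; the pack is tipped towards +x, roughly away from the robot. It may be on the left or right.
- pad_stop (a point): middle of the pad's near edge at bench level; same axes as the pad. A pack standing against it has its foot centre 25 mm in front (at -x).
- cradle: fixed white charging cradle, on the left or right, with an aluminium block on its far (+x) end; origin on the bench under the middle of the bed, x along the bed to the block, roughly away from the robot. The bed is 20 mm up, 63 mm wide between side lips, 110.5 mm long between the near lip and the block; lips are 6 mm thick and rise 8 mm above the bed.
- cradle_seat (a point): middle of the cradle's bed, 20 mm above the bench. A seated pack lies on a broad face with its centre 25 mm above this point, its lug pointing to the cradle's +x, its top 70 mm and the top of its lug 47.5 mm above the bench.
- cradle_hole (a point): mouth of the vertical 13 mm through hole in the cradle's block: the block is 26 mm (x) x 50 mm (y) and 40 mm high, and the hole lies 68.5 mm from the cradle's origin along +x, under the eyelet of a seated pack.
- pin: locking pin, loose, standing upright in its stand: origin at its lower tip, z along it to the handle. A steel shank 8 mm in diameter and 42 mm long with a bevelled tip, then a collar 22 mm in diameter and 6 mm high, then a black handle 18 mm in diameter and 54 mm long; 102 mm in all, about 60 g.
- pin_grip (a point): point on the pin's handle to grip, 88 mm above the tip and 46 mm above the underside of the collar; fingertips then stay above the top of a seated pack.
- pin_collar (a point): centre of the underside of the pin's collar, 42 mm above its tip.
- pin_stand: fixed grey block 56 x 56 x 50 mm high with a vertical 12 mm through hole in the middle in which the pin stands, its collar on the block's top; origin at the centre of the underside. The pin must be raised 45 mm to come free.
- petri_a: closed round petri dish, 59 mm diameter, 14 mm high, a loose bystander to be left alone; origin at the centre of its underside.
- pot_white: sample pot with a white lid, 47 mm diameter, 57 mm high, a loose bystander to be left alone; origin at the centre of its underside.
- cal_weight: small metal check weight, 22 mm diameter, 42 mm high, a loose bystander to be left alone; origin at the centre of its underside.
- reagent_c: small bottle, 35 mm diameter, 66 mm high, a loose bystander to be left alone; origin at the centre of its underside.
- marker_black: lying marker pen 128 mm long (along its y), 13 mm thick, a loose bystander to be left alone; origin at the centre of its underside.
- timer: bench timer, 39 x 62 x 62 mm, a loose bystander to be left alone; origin at the centre of its underside.
- notebook_green: lying hard-cover notebook, 208 x 152 x 15 mm, a loose bystander to be left alone; origin at the centre of its underside.

How it is judged:
By the outcome, as a careful person would: the job done as asked, in the order asked, and still so for the second after the job is handed in, with the robot touching nothing.
It also fails if it takes over 72 s, if anything falls off the work surface, if the arm or the gripper's body presses on something with over 40 N, if the wrist force passes 120 N, or if a joint passes its speed limit or range.

## Working session

There is one attempt and no reset: what is moved stays moved. The work goes in short steps, Python scripts to look and compute and a shell command to move; the robot and the scene stay as the last step left them, time stands still between calls to the robot, and variables do not carry over. Pictures are saved under pics/ and viewed, at most 10 in all, crops included, and the job is handed in when it is done.

```bash
ls; mkdir -p pics; python3 - <<'E'
from plant import r
import cv2,json,numpy as np,pickle
d={}
for n in ("scene","top","wrist"):
    f=r.grab_frame(n); d[n]=f; cv2.imwrite(f"pics/a_{n}.png",f["frame"][:,:,::-1])
    C=np.linalg.inv(f["world_to_cam"]);print(n,f["K"].tolist(),C[:3,3].round(3),C[:3,2].round(3))
pickle.dump(d,open("a.pkl","wb"))
print(r.observe())
E
```

```text
pics
scene [[422.1882875918492, 0.0, 248.3417715314032], [0.0, 422.1882875918492, 195.9417952416304], [0.0, 0.0, 1.0]] [-0.362 -0.575  1.062] [ 0.653  0.356 -0.669]
top [[419.6125283811371, 0.0, 260.0284503074363], [0.0, 419.6125283811371, 193.44423038537334], [0.0, 0.0, 1.0]] [ 0.323 -0.053  1.306] [ 0.216  0.01  -0.976]
wrist [[296.5020381833583, 0.0, 256.3282063657422], [0.0, 296.5020381833583, 189.96271514178878], [0.0, 0.0, 1.0]] [0.072 0.576 0.375] [ 0.287 -0.076 -0.955]
{'time': 0.15, 'joint_pos': array([ 1.10770261e+00,  1.81365732e-01,  1.60774200e+00,  2.67624686e-05,
        1.35377145e+00, -2.06310555e-01]), 'qvel': array([-0.00017577, -0.00167542, -0.00414359, -0.00095845, -0.0024119 ,
        0.00095116]), 'joint_torque': array([ 8.98192575e-04, -4.45258570e+01, -3.51689744e+01, -2.84456528e-04,
        5.89737567e-03,  1.56366013e-05]), 'eef_pos': array([0.14593766, 0.55598942, 0.40401112]), 'tcp_rot': array([ 1.28041967e-01,  9.91768542e-01, -6.03276145e-04, -2.23644824e-04]), 'contact_force': array([ 0.0075369 , -1.03881313,  0.56609112]), 'ft_torque': array([-0.00155186, -0.02929661, -0.01774173]), 'gripper_force': 0.0, 'finger_gap': 0.08553315458975908}
```

View pics/a_top.png

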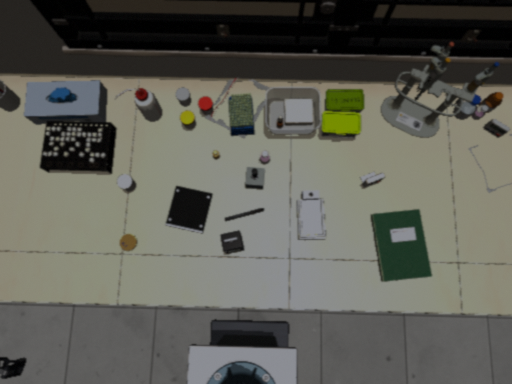

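View pics/a_scene.png

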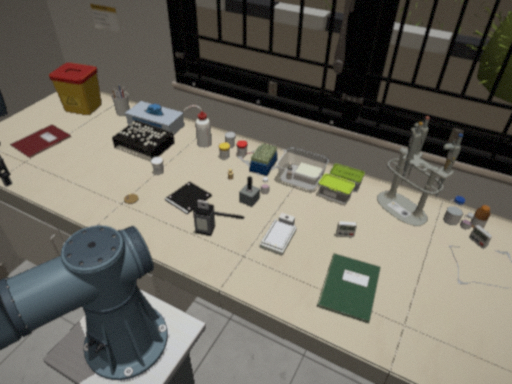

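The top view shows the pad at about (189,208), battery (232,242), marker (244,214), pin stand (256,177), cradle (312,216) and timer (372,179). The scene view agrees. I'll enlarge the working area.

```bash
cat > h.py <<'E'
import numpy as np,cv2,pickle
from scipy.spatial.transform import Rotation as R
def ray(f,u,v,z):
    C=np.linalg.inv(f["world_to_cam"]); d=C[:3,:3]@np.linalg.solve(f["K"],[u,v,1.]); o=C[:3,3]
    return o+d*(z-o[2])/d[2]
def proj(f,p):
    q=f["world_to_cam"]@np.append(p,1); q=f["K"]@q[:3]; return q[:2]/q[2]
E
python3 - <<'E'
from h import *
d=pickle.load(open("a.pkl","rb"))
a=d["top"]["frame"][140:265,160:335,::-1]; a=cv2.convertScaleAbs(a,alpha=1.6,beta=15)
a=cv2.resize(a,None,fx=4.5,fy=4.5,interpolation=cv2.INTER_CUBIC); cv2.imwrite("pics/b.png",a)
E
```

```text
(no output)
```

View pics/b.png

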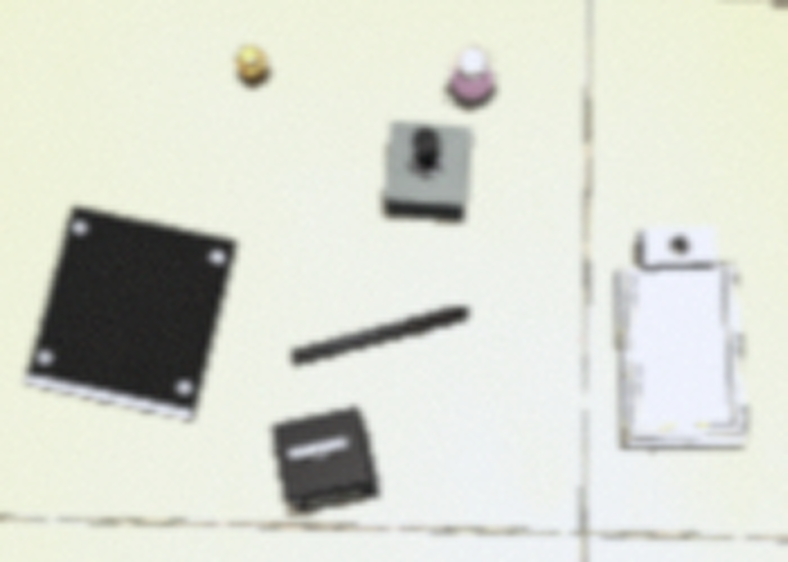

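The crop shows clear outlines: pad corners (73,207),(236,240),(193,418),(26,380); battery top corners (273,423),(357,407), lug bar about (289,455)–(348,442); pin handle (426,140); block hole (680,244).

```bash
python3 - <<'E'
from h import *
d=pickle.load(open("a.pkl","rb")); f=d["top"]
def P(x,y,z): return ray(f,x/4.5+160-.4,y/4.5+140-.4,z)
def show(n,pts,z):
    q=np.array([P(x,y,z)[:2] for x,y in pts]); print(n,(q*1000).round(0).tolist(),'c',(q.mean(0)*1000).round(1)); return q
q=show('pad',[(73,207),(236,240),(193,418),(26,380)],.01)
for a,b in((2,1),(3,0),(1,0),(2,3)): v=q[b]-q[a]; print(np.linalg.norm(v).round(4),np.degrees(np.arctan2(v[1],v[0])).round(1))
q=show('bat top',[(273,423),(357,407),(376,485),(290,500)],.105)
for a,b in((2,1),(3,0),(1,0),(2,3)): v=q[b]-q[a]; print(np.linalg.norm(v).round(4),np.degrees(np.arctan2(v[1],v[0])).round(1))
q=show('lug',[(289,455),(348,442)],.134);v=q[0]-q[1];print(np.linalg.norm(v),np.degrees(np.arctan2(v[1],v[0])))
q=show('cradle blk',[(641,228),(713,226),(713,266),(641,266)],.04)
show('hole',[(680,244)],.04)
q=show('cradle lips',[(618,270),(736,264),(746,434),(625,432)],.028)
for a,b in((2,1),(3,0),(1,0),(2,3)): v=q[b]-q[a]; print(np.linalg.norm(v).round(4),np.degrees(np.arctan2(v[1],v[0])).round(1))
q=show('stand',[(393,121),(470,128),(464,208),(385,204)],.05)
for a,b in((2,1),(3,0),(1,0),(2,3)): v=q[b]-q[a]; print(np.linalg.norm(v).round(4),np.degrees(np.arctan2(v[1],v[0])).round(1))
show('pintop',[(426,134)],.11)
show('marker',[(292,358),(468,312)],.013)
E
```

```text
pad [[628.0, 229.0], [608.0, 113.0], [481.0, 136.0], [505.0, 253.0]] c [555.5 182.6]
0.1284 -10.4
0.1261 -11.0
0.1182 79.8
0.1194 78.7
bat top [[468.0, 71.0], [479.0, 18.0], [430.0, 4.0], [419.0, 58.0]] c [449.1  37.4]
0.0512 15.7
0.0502 15.0
0.0545 102.3
0.0551 101.4
lug [[445.0, 57.0], [454.0, 21.0]] c [449.2  38.8]
0.03738631624848749 103.94449254111522
cradle blk [[616.0, -169.0], [619.0, -219.0], [591.0, -219.0], [590.0, -169.0]] c [ 604.1 -194. ]
hole [[606.0, -196.0]] c [ 605.9 -196. ]
cradle lips [[589.0, -155.0], [595.0, -236.0], [478.0, -242.0], [477.0, -160.0]] c [ 534.9 -198.2]
0.1177 2.9
0.1121 2.8
0.0817 94.4
0.0819 90.5
stand [[686.0, 3.0], [682.0, -50.0], [625.0, -47.0], [627.0, 7.0]] c [654.8 -21.8]
0.0569 -2.7
0.0592 -3.4
0.0534 86.0
0.0541 88.5
pintop [[660.0, -21.0]] c [660.  -21.4]
marker [[524.0, 69.0], [560.0, -52.0]] c [542.    8.7]
```

View pics/a_wrist.png

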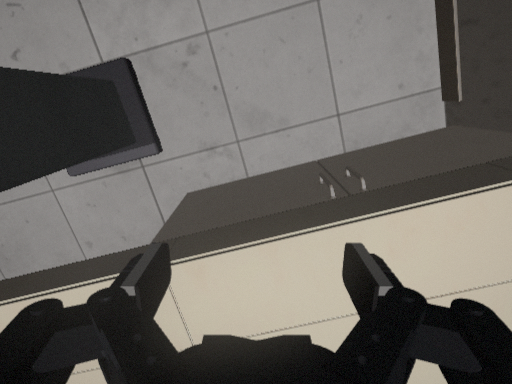

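The wrist view shows only the bench edge and the open fingers, with nothing useful yet. Estimates so far:
- Battery at (0.449, 0.038), yaw about 14°.
- Pad stop at (0.493, 0.194), yaw about -10.8°.

Starting to move.

```bash
cat > go.py <<'E'
# go.py x y z yaw_deg : remaining shift (tool axes) to bring the grasp point to x,y,z with tool y along yaw+90
import sys
from h import *
from plant import r
s=r.observe(); Rt=R.from_quat(s["tcp_rot"]); m=Rt.as_matrix()
g=s["eef_pos"]+m[:,2]*.155
print("t %.1f grasp"%s["time"],g.round(4),"yaw %.2f"%(np.degrees(np.arctan2(m[1,1],m[0,1]))-90),"tilt",m[:2,2].round(4),"F",s["contact_force"].round(1),"gap %.4f gf %.1f"%(s["finger_gap"],s["gripper_force"]),"q6 %.2f"%s["joint_pos"][5])
if len(sys.argv)>4:
    x,y,z,w=map(float,sys.argv[1:5]); w=np.radians(w)
    T=np.array([[-np.cos(w),-np.sin(w),0],[-np.sin(w),np.cos(w),0],[0,0,-1]]).T.T
    T=np.column_stack([[-np.cos(w),-np.sin(w),0],[-np.sin(w),np.cos(w),0],[0,0,-1]])
    tcp=np.array([x,y,z])-T[:,2]*.155
    print("shift",(m.T@(tcp-s["eef_pos"])).round(4),"turn",(R.from_matrix(m.T@T)).as_rotvec().round(4))
E
python3 -m crank '[-0.028,-0.028,0,0,0,-0.1, -0.056,-0.056,0,0,0,-0.2, -0.084,-0.084,0,0,0,-0.3, -0.112,-0.112,0,0,0,-0.4, -0.14,-0.14,0,0,0,-0.5]' 1
python3 go.py 0.449 0.038 0.20 14
```

```text
time: 0.57
eef_pos: [0.2459, 0.3839, 0.4043]
tcp_rot: [-0.124, 0.992, -0.0, -0.0]
contact_force: [0.9, -0.0, 0.6]
finger_gap: 0.0851
gripper_force: 0.0
t 0.6 grasp [0.2459 0.3838 0.2493] yaw 14.22 tilt [-0.0002 -0.0004] F [ 0.9 -0.   0.6] gap 0.0851 gf 0.0 q6 -1.08
shift [-0.1119 -0.3851  0.0494] turn [-0.0003 -0.0003  0.0038]
```

```bash

python3 -m crank '[-0.011,-0.038,0,0,0,0, -0.022,-0.076,0,0,0,0, -0.033,-0.114,0,0,0,0, -0.044,-0.152,0,0,0,0, -0.055,-0.19,0,0,0,0]' >/dev/null
python3 -m crank '[-0.011,-0.038,0,0,0,0, -0.022,-0.076,0,0,0,0, -0.033,-0.114,0,0,0,0, -0.044,-0.152,0,0,0,0, -0.057,-0.193,0,0,0,0]' >/dev/null
python3 -m crank '[0,0,0,0,0,0, 0,0,0,0,0,0]' >/dev/null
python3 go.py 0.449 0.038 0.085 14
python3 - <<'E'
from h import *
from plant import r
f=r.grab_frame("wrist"); pickle.dump(f,open("w1.pkl","wb")); cv2.imwrite("pics/w1.png",cv2.convertScaleAbs(f["frame"][:,:,::-1],alpha=1.6,beta=10))
for p in [(.449,.038,.134),(.449,.038,.105)]: print(proj(f,p))
E
```

```text
t 1.6 grasp [0.4461 0.0398 0.2494] yaw 13.63 tilt [-0.0009  0.0002] F [-0.5  0.4  0.2] gap 0.0857 gf 0.0 q6 -1.99
shift [-0.0023 -0.0025  0.1644] turn [ 0.0004 -0.0008 -0.0065]
[252.17943248 193.86327807]
[252.55555506 184.40053648]
```

View pics/w1.png

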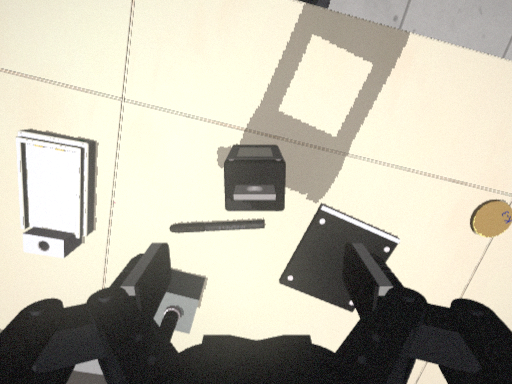

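The wrist view shows the battery at (255,178), square with the gripper, with its lug strip at (233–276,193). It also shows the pad strip (322,206)–(398,240), cradle hole (43,245), cradle near corners (18,131),(95,141), and the marker at (217,225).

```bash
python3 - <<'E'
from h import *
f=pickle.load(open("w1.pkl","rb"))
def s(n,a,z):
    q=np.array([ray(f,u,v,z)[:2] for u,v in a]); print(n,(q*1000).round(1).tolist()); return q
q=s('strip',[(322,205),(399,239)],.01); v=q[1]-q[0]; print('pad yaw',np.degrees(np.arctan2(v[1],v[0]))-90, 'mid',q.mean(0), np.linalg.norm(v))
s('hole',[(43,245)],.04)
s('cradle near lip',[(18,131),(95,140)],.028)
s('blk near edge corners', [(31,228),(81,233)],.04)
q=s('bat foot far corners top',[(225,187),(286,187)],.105);print(q.mean(0))
q=s('bat near top',[(229,147),(279,146)],.105)
E
```

```text
strip [[482.0, 138.4], [504.4, 254.9]]
pad yaw -10.876205114968812 mid [0.49320069 0.19664181] 0.11870261956391903
hole [[606.5, -195.5]]
cradle near lip [[472.3, -235.5], [461.8, -148.4]]
blk near edge corners [[586.2, -210.6], [578.5, -150.3]]
bat foot far corners top [[457.7, 13.1], [444.0, 69.5]]
[0.45084356 0.04132228]
bat near top [[419.5, 8.9], [407.9, 53.0]]
```

```bash

python3 -m crank '[-0.002,-0.001,0.04,0,0,-0.005, -0.002,-0.001,0.08,0,0,-0.005, -0.002,-0.001,0.12,0,0,-0.005, -0.002,-0.001,0.145,0,0,-0.005, -0.002,-0.001,0.161,0,0,-0.005]' 1
python3 -m crank '[0,0,0,0,0,0]' | head -2
python3 -m crank '[0,0,0,0,0,0, 0,0,0,0,0,0, 0,0,0,0,0,0, 0,0,0,0,0,0, 0,0,0,0,0,0]' 0
python3 -m crank '[0,0,0,0,0,0, 0,0,0,0,0,0, 0,0,0,0,0,0]' 
python3 go.py 0.449 0.038 0.085 14
```

```text
time: 2.03
eef_pos: [0.4454, 0.0431, 0.2404]
tcp_rot: [-0.125, 0.992, 0.001, -0.003]
contact_force: [-0.5, -0.1, 0.3]
finger_gap: 0.0857
gripper_force: 0.0
time: 2.12
eef_pos: [0.4451, 0.043, 0.2401]
time: 2.53
eef_pos: [0.4488, 0.0412, 0.2457]
tcp_rot: [-0.123, 0.992, -0.0, 0.002]
contact_force: [-1.1, -0.1, 7.0]
finger_gap: 0.057
gripper_force: 64.2
time: 2.78
eef_pos: [0.4488, 0.0412, 0.2456]
tcp_rot: [-0.123, 0.992, -0.0, 0.002]
contact_force: [-1.1, -0.8, 7.8]
finger_gap: 0.0569
gripper_force: 64.2
t 2.8 grasp [0.4493 0.0412 0.0906] yaw 14.17 tilt [ 0.0035 -0.0003] F [-1.1 -0.8  7.8] gap 0.0569 gf 64.2 q6 -1.99
shift [ 0.0006 -0.0031  0.0056] turn [-0.0011  0.0033  0.003 ]
```

```bash

python3 -m crank '[0,0,-0.02,0,0,0, 0,0,-0.04,0,0,0, 0,0,-0.04,0,0,0.1, 0,0,-0.04,0,0,0.2, 0,0,-0.04,0,0,0.3]'|tail -2
python3 -m crank '[0,0,0,0,0,0.1, 0,0,0,0,0,0.134, 0,0,0,0,0,0.134]'|tail -2
python3 go.py 0.4655 0.2008 0.093 -10.85
```

```text
finger_gap: 0.0573
gripper_force: 67.1
finger_gap: 0.0571
gripper_force: 67.1
t 3.5 grasp [0.4475 0.0414 0.1288] yaw -10.77 tilt [-0.0001  0.0002] F [ 0.2  0.8 -5. ] gap 0.0571 gf 67.1 q6 -1.56
shift [0.0121 0.16   0.0359] turn [ 0.0002 -0.0001  0.0014]
```

```bash

python3 -m crank '[0.003,0.03,0,0,0,0, 0.006,0.065,0,0,0,0, 0.009,0.1,0,0,0,0, 0.012,0.135,0,0,0,0, 0.012,0.16,0,0,0,0]'|tail -1
python3 -m crank '[0,0,0,0,0,0, 0,0,0.01,0,0,0, 0,0,0.02,0,0,0, 0,0,0.025,0,0,0, 0,0,0.025,0,0,0]'|tail -1
python3 go.py 0.4655 0.2008 0.0906 -10.85
python3 - <<'E'
from h import *
from plant import r
f=r.grab_frame("wrist"); pickle.dump(f,open("w2.pkl","wb")); g=r.grab_frame("top"); pickle.dump(g,open("t2.pkl","wb"))
a=cv2.convertScaleAbs(f["frame"][100:340,100:420,::-1],alpha=1.6,beta=10); a=cv2.resize(a,None,fx=2.4,fy=2.4)
cv2.imwrite("pics/w2.png",a)
E
```

```text
gripper_force: 67.6
gripper_force: 67.9
t 4.3 grasp [0.4639 0.1994 0.1013] yaw -10.76 tilt [-0.0046 -0.0009] F [-0.7 -0.4 -5.3] gap 0.0571 gf 67.9 q6 -1.21
shift [-0.0007  0.0015  0.0107] turn [-0.0018 -0.0043  0.0015]
```

View pics/w2.png

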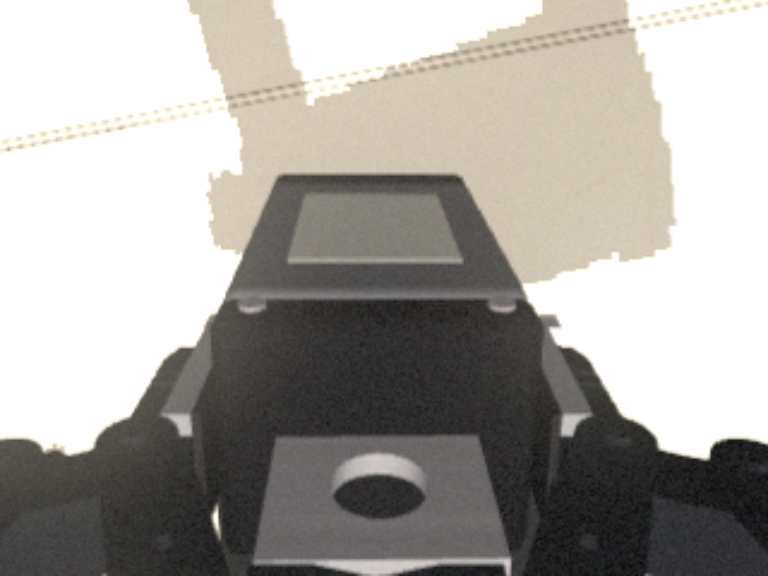

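The crop shows the pack's near broad face square in the gripper. Its top edge runs (222–527,297), its foot edge (278–463,178), and its lug and eye are at (380,490). I'll cast the foot edge to check the standoff.

```bash
python3 - <<'E'
from h import *
f=pickle.load(open("w2.pkl","rb"))
w=np.radians(-10.85);u=np.array([np.cos(w),np.sin(w)]);n=np.array([-np.sin(w),np.cos(w)])
stop=np.array([.493,.1955])
for nm,a,z in(('foot',[(278,177),(463,177)],.0107),('top',[(222,297),(527,297)],.1157)):
    q=np.array([ray(f,100+x/2.4,100+y/2.4,z)[:2] for x,y in a]); c=q.mean(0); v=q[0]-q[1]
    print(nm,q.round(4).tolist(),np.linalg.norm(v).round(4),np.degrees(np.arctan2(v[1],v[0]))-90)
    c2=c+25e-3*u; print(' centre',c2.round(4),'gap to stop',-(c2-stop)@u-.025,'lateral',(c2-stop)@n)
E
```

```text
foot [[0.4364, 0.1743], [0.4472, 0.2312]] 0.0579 -190.74329744776134
 centre [0.4664 0.198 ] gap to stop 0.0016039905389015445 lateral -0.0025039759455775376
top [[0.4323, 0.1796], [0.442, 0.2306]] 0.0519 -190.73483874023862
 centre [0.4617 0.2004] gap to stop 0.006645420543276666 lateral -0.0010803304803373255
```

```bash

python3 -m crank '[0.002,0.001,0.002,0,0,0, 0.003,0.001,0.005,0,0,0, 0.003,0.001,0.008,0,0,0, 0.003,0.001,0.0095,0,0,0, 0.003,0.001,0.0095,0,0,0]'|sed -n 2,4p
python3 go.py 0.4655 0.2008 0.0906 -10.85
python3 -m crank '[-0.001,0,0,0,0,0, -0.002,0,0,0,0,0, -0.002,0,0,0,0,0]'|sed -n 2,4p
python3 -m crank '[-0.0005,0,0,0,0,0, -0.001,0,0,0,0,0, -0.001,0,0,0,0,0]'|sed -n 2,4p
python3 -m crank '[-0.0005,0,0,0,0,0, -0.001,0,0,0,0,0, -0.001,0,0,0,0,0]'|sed -n 2,4p
python3 go.py 0.4655 0.2008 0.0906 -10.85
```

```text
eef_pos: [0.4628, 0.2021, 0.2488]
tcp_rot: [0.093, 0.996, -0.0, -0.0]
contact_force: [0.3, 1.2, -5.9]
t 4.8 grasp [0.4627 0.2021 0.0938] yaw -10.69 tilt [-0.0007 -0.0002] F [ 0.3  1.2 -5.9] gap 0.0570 gf 67.9 q6 -1.21
shift [-0.0029 -0.0008  0.0032] turn [-0.0003 -0.0006  0.0027]
eef_pos: [0.4653, 0.2018, 0.2494]
tcp_rot: [0.093, 0.996, 0.0, 0.0]
contact_force: [0.6, 0.3, -5.3]
eef_pos: [0.4661, 0.2016, 0.2493]
tcp_rot: [0.093, 0.996, 0.0, 0.0]
contact_force: [1.4, 0.4, -5.0]
eef_pos: [0.467, 0.2014, 0.2492]
tcp_rot: [0.093, 0.996, 0.0, 0.0]
contact_force: [0.5, 0.3, -4.5]
t 5.5 grasp [0.467  0.2014 0.0942] yaw -10.70 tilt [ 0.0001 -0.    ] F [ 0.5  0.3 -4.5] gap 0.0574 gf 67.9 q6 -1.21
shift [ 0.0014 -0.0009  0.0036] turn [0.     0.0001 0.0027]
```

```bash

python3 -m crank '[-0.0005,0,0.001,0,0,0, -0.001,0,0.002,0,0,0, -0.001,0,0.002,0,0,0]'|sed -n 2,4p
python3 -m crank '[-0.0005,0,0,0,0,0, -0.001,0,0,0,0,0, -0.001,0,0,0,0,0]'|sed -n 2,4p
python3 -m crank '[-0.0005,0,0,0,0,0, -0.001,0,0,0,0,0, -0.001,0,0,0,0,0]'|sed -n 2,4p
```

```text
eef_pos: [0.4677, 0.2013, 0.2469]
tcp_rot: [0.093, 0.996, -0.0, -0.0]
contact_force: [-1.3, -0.1, -5.1]
eef_pos: [0.4684, 0.2012, 0.2469]
tcp_rot: [0.093, 0.996, -0.0, -0.001]
contact_force: [-4.2, 0.5, -2.8]
eef_pos: [0.469, 0.201, 0.2468]
tcp_rot: [0.093, 0.996, -0.0, -0.002]
contact_force: [-5.8, 1.7, -1.2]
```

```bash

python3 -m crank '[0.001,0,0.0005,0,0,0, 0.001,0,0.001,0,0,0, 0.001,0,0.0018,0,0,0, 0.001,0,0.0018,0,0,0]'|sed -n 2,4p
python3 -m crank '[0,0,0,0,0,0, 0,0,0,0,0,0, 0,0,0,0,0,0, 0,0,0,0,0,0]' 1
python3 go.py
```

```text
eef_pos: [0.4686, 0.2012, 0.2459]
tcp_rot: [0.093, 0.996, -0.0, -0.001]
contact_force: [-8.4, -1.2, 3.9]
time: 6.97
eef_pos: [0.4697, 0.2011, 0.246]
tcp_rot: [0.093, 0.996, 0.0, 0.001]
contact_force: [0.1, 0.3, -0.3]
finger_gap: 0.0854
gripper_force: 0.0
t 7.0 grasp [0.4701 0.2011 0.091 ] yaw -10.71 tilt [0.0024 0.0002] F [ 0.1  0.3 -0.3] gap 0.0854 gf 0.0 q6 -1.21
```

```bash

python3 -m crank '[0,0,-0.02,0,0,0, 0,0,-0.05,0,0,0, 0,0,-0.08,0,0,0, 0.035,0,-0.08,0,0,0, 0.072,0,-0.08,0,0,0]' |sed -n 2,4p
python3 -m crank '[0,0,0,0,0,0, 0,0,0.025,0,0,0, 0,0,0.05,0,0,0, 0,0,0.058,0,0,0, 0,0,0.058,0,0,0]' 0
python3 go.py
python3 - <<'E'
from h import *
from plant import r
g=r.grab_frame("top")["frame"]; cv2.imwrite("pics/t3.png",cv2.resize(cv2.convertScaleAbs(g[170:270,160:290,::-1],alpha=1.8,beta=10),None,fx=5,fy=5))
E
```

```text
eef_pos: [0.3999, 0.2144, 0.3282]
tcp_rot: [0.094, 0.996, 0.001, 0.004]
contact_force: [-0.9, -0.2, -1.3]
time: 7.8
eef_pos: [0.3973, 0.2142, 0.2655]
tcp_rot: [0.093, 0.996, -0.001, -0.002]
contact_force: [-0.2, -0.4, 0.7]
finger_gap: 0.0256
gripper_force: 0.0
t 7.8 grasp [0.3966 0.214  0.1105] yaw -10.70 tilt [-0.0043 -0.0011] F [-0.2 -0.4  0.7] gap 0.0256 gf 0.0 q6 -1.15
```

```bash

python3 -m crank '[0,0,0,0,0,0, -0.004,0,0,0,0,0, -0.009,0,0,0,0,0, -0.014,0,0,0,0,0, -0.02,0,0,0,0,0]'  |sed -n 2,6p
python3 -m crank '[-0.004,0,0,0,0,0, -0.008,0,0,0,0,0, -0.012,0,0,0,0,0, -0.016,0,0,0,0,0, -0.02,0,0,0,0,0]'  |sed -n 2,6p
python3 -m crank '[-0.004,0,0,0,0,0, -0.008,0,0,0,0,0, -0.012,0,0,0,0,0, -0.016,0,0,0,0,0, -0.02,0,0,0,0,0]'  |sed -n 2,6p
python3 go.py
python3 - <<'E'
from h import *
from plant import r
f=r.grab_frame("wrist"); pickle.dump(f,open("w3.pkl","wb"))
cv2.imwrite("pics/w3.png",cv2.convertScaleAbs(f["frame"][:,:,::-1],alpha=1.6,beta=10))
E
```

```text
eef_pos: [0.4187, 0.2107, 0.2681]
tcp_rot: [0.093, 0.996, 0.0, 0.001]
contact_force: [-0.8, 0.9, 0.6]
finger_gap: -0.0
gripper_force: 0.0
eef_pos: [0.4375, 0.207, 0.2673]
tcp_rot: [0.093, 0.996, -0.0, -0.001]
contact_force: [-2.4, 0.9, 1.7]
finger_gap: 0.0002
gripper_force: 1.2
eef_pos: [0.4576, 0.2033, 0.2675]
tcp_rot: [0.093, 0.996, 0.0, 0.0]
contact_force: [-1.0, -0.1, 1.3]
finger_gap: 0.0002
gripper_force: 0.7
t 9.1 grasp [0.4576 0.2033 0.1125] yaw -10.69 tilt [0.0004 0.    ] F [-1.  -0.1  1.3] gap 0.0002 gf 0.7 q6 -1.20
```

```bash

python3 -m crank '[-0.004,0,0,0,0,0, -0.008,0,0,0,0,0, -0.012,0,0,0,0,0, -0.016,0,0,0,0,0, -0.02,0,0,0,0,0]'  |sed -n 2,6p
python3 -m crank '[-0.003,0,0,0,0,0, -0.006,0,0,0,0,0, -0.008,0,0,0,0,0, -0.008,0,0,0,0,0, -0.008,0,0,0,0,0]'  |sed -n 2,6p
python3 -m crank '[0.025,0,0,0,0,0, 0.05,0,-0.02,0,0,0, 0.06,0,-0.05,0,0,0, 0.06,0,-0.08,0,0,0, 0.06,0,-0.1,0,0,0]' 1 |sed -n 2,6p
python3 -m crank '[0,0,0,0,0,0, 0,0,0,0,0,0]' |sed -n 2,6p
python3 go.py
python3 - <<'E'
from h import *
from plant import r
f=r.grab_frame("wrist"); pickle.dump(f,open("w3.pkl","wb"))
pickle.dump(r.grab_frame("top"),open("t3.pkl","wb"))
cv2.imwrite("pics/w3.png",cv2.convertScaleAbs(f["frame"][:,:,::-1],alpha=1.6,beta=10))
E
```

```text
eef_pos: [0.4773, 0.1995, 0.2674]
tcp_rot: [0.093, 0.996, -0.0, 0.0]
contact_force: [0.1, 0.0, -0.7]
finger_gap: 0.0001
gripper_force: 0.0
eef_pos: [0.4846, 0.1981, 0.2673]
tcp_rot: [0.093, 0.996, -0.0, -0.0]
contact_force: [0.1, 0.1, 0.1]
finger_gap: 0.0001
gripper_force: 0.0
eef_pos: [0.425, 0.2097, 0.3699]
tcp_rot: [0.093, 0.996, 0.0, 0.001]
contact_force: [1.1, 0.5, 1.0]
finger_gap: 0.0609
gripper_force: 0.0
eef_pos: [0.4258, 0.2094, 0.3687]
tcp_rot: [0.093, 0.996, 0.0, 0.002]
contact_force: [-0.6, -0.2, -0.9]
finger_gap: 0.0832
gripper_force: 0.0
t 10.6 grasp [0.4263 0.2096 0.2137] yaw -10.68 tilt [0.0032 0.0007] F [-0.6 -0.2 -0.9] gap 0.0832 gf 0.0 q6 -1.18
```

View pics/w3.png

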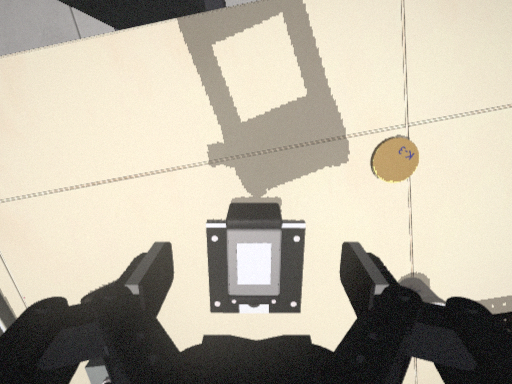

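The pack lies on the pad, foot towards the robot: cap at (228–282, 203–228), body to about row 297, lug at (254,308). I'll find its edges.

```bash
python3 - <<'E'
from h import *
f=pickle.load(open("w3.pkl","rb")); g=cv2.cvtColor(f["frame"],cv2.COLOR_RGB2GRAY).astype(int)
print('col240 rows195-318',g[195:318,238:243].mean(1).round().astype(int).tolist())
print('row260 cols200-310',g[256:264,200:312].mean(0).round().astype(int).tolist())
print('row212',g[210:214,215:295].mean(0).round().astype(int).tolist())
w=np.radians(-10.85);u=np.array([np.cos(w),np.sin(w)]);n=np.array([-np.sin(w),np.cos(w)]);st=np.array([.493,.1955])
for L,c,v,z in[('foot btm',255,199,.01),('foot top',255,225,.06),('body far',255,297,.06),('sideL',228,260,.06),('sideR',282,260,.06)]:
    p=ray(f,c,v,z)[:2]; print(L,p.round(4),'u %.4f n %.4f'%((p-st)@u,(p-st)@n))
E
```

```text
col240 rows195-318 [145, 133, 109, 94, 95, 95, 95, 77, 48, 36, 36, 36, 37, 34, 35, 35, 35, 35, 35, 36, 35, 35, 37, 38, 41, 45, 53, 54, 50, 46, 43, 41, 41, 49, 70, 89, 103, 109, 110, 110, 109, 109, 108, 110, 110, 109, 109, 107, 133, 150, 150, 150, 150, 150, 151, 150, 150, 150, 150, 150, 150, 149, 149, 149, 150, 150, 149, 150, 149, 149, 150, 149, 148, 148, 149, 149, 149, 150, 150, 148, 149, 149, 150, 149, 149, 149, 149, 148, 150, 127, 101, 102, 100, 103, 100, 100, 101, 101, 101, 91, 64, 37, 42, 46, 46, 43, 42, 41, 39, 98, 125, 126, 126, 127, 122, 120, 119, 127, 138, 141, 141, 140, 142]
row260 cols200-310 [144, 144, 144, 144, 144, 143, 142, 128, 46, 44, 43, 44, 43, 43, 45, 42, 44, 44, 42, 43, 42, 42, 42, 43, 43, 42, 47, 72, 96, 106, 106, 106, 107, 106, 107, 106, 110, 140, 149, 150, 149, 150, 150, 150, 150, 149, 150, 149, 149, 149, 150, 149, 149, 148, 150, 149, 150, 150, 150, 150, 149, 150, 150, 150, 150, 149, 149, 149, 149, 150, 144, 106, 104, 105, 104, 105, 105, 104, 104, 93, 75, 39, 42, 42, 40, 41, 40, 41, 39, 41, 41, 40, 42, 41, 43, 41, 41, 41, 40, 41, 42, 42, 46, 85, 143, 144, 143, 144, 144, 144, 144, 145]
row212 [145, 144, 145, 145, 144, 144, 145, 144, 144, 146, 144, 142, 120, 46, 40, 39, 38, 37, 36, 36, 38, 37, 35, 36, 37, 33, 35, 34, 35, 35, 34, 36, 35, 36, 35, 34, 36, 35, 36, 34, 33, 36, 33, 33, 34, 34, 34, 34, 32, 34, 33, 35, 34, 34, 35, 34, 33, 35, 32, 34, 34, 34, 34, 34, 37, 65, 118, 144, 144, 145, 144, 144, 144, 144, 144, 144, 144, 145, 146, 144]
foot btm [0.4634 0.2022] u -0.0304 n 0.0010
foot top [0.474  0.2003] u -0.0196 n 0.0011
body far [0.5598 0.184 ] u 0.0677 n 0.0013
sideL [0.5086 0.1644] u 0.0211 n -0.0276
sideR [0.5193 0.221 ] u 0.0210 n 0.0300
```

```bash
python3 go.py 0.5197 0.1916 0.043 -10.85
python3 -m crank '[-0.03,0,0.02,0,0,0, -0.06,0,0.05,0,0,0, -0.095,-0.001,0.08,0,0,0, -0.095,-0.001,0.11,0,0,0, -0.095,-0.001,0.13,0,0,0]' 1|sed -n 2,6p
python3 -m crank '[0,0,0,0,0,0, 0,0,0,0,0,0]' |sed -n 4p
python3 go.py 0.5197 0.1916 0.043 -10.85
```

```text
t 10.7 grasp [0.4249 0.2091 0.2114] yaw -10.69 tilt [-0.0015 -0.0003] F [-0.7  0.3 -0.7] gap 0.0854 gf 0.0 q6 -1.18
shift [-0.0964  0.0004  0.1683] turn [-0.0006 -0.0014  0.0027]
eef_pos: [0.5187, 0.1894, 0.2324]
tcp_rot: [0.094, 0.996, -0.001, -0.003]
contact_force: [0.3, 0.0, 0.1]
finger_gap: 0.0852
gripper_force: 0.0
contact_force: [-0.1, -0.3, 0.7]
t 11.2 grasp [0.5166 0.1902 0.0799] yaw -10.71 tilt [-0.0061 -0.0008] F [-0.1 -0.3  0.7] gap 0.0856 gf 0.0 q6 -1.25
shift [-0.0021  0.0017  0.0369] turn [-0.0019 -0.0059  0.0024]
```

```bash

python3 -m crank '[-0.001,0.001,0.012,0,0,0.002, -0.001,0.001,0.024,0,0,0.002, -0.001,0.001,0.032,0,0,0.002, -0.001,0.001,0.036,0,0,0.002, -0.001,0.001,0.036,0,0,0.002]' |sed -n 4p
python3 -m crank '[0,0,0,0,0,0, 0,0,0,0,0,0]' |sed -n 4p
python3 go.py 0.5197 0.1916 0.043 -10.85
python3 -m crank '[0,0,0,0,0,0, 0,0,0,0,0,0, 0,0,0,0,0,0, 0,0,0,0,0,0, 0,0,0,0,0,0]' 0 |sed -n 4,6p
python3 -m crank '[0,0,0,0,0,0, 0,0,0,0,0,0, 0,0,0,0,0,0]' >/dev/null
python3 go.py 0.5197 0.1916 0.043 -10.85
python3 -m crank '[0,0,-0.015,0,0,0, 0,0,-0.04,0,0,0, 0,0,-0.08,0,0,0, 0,0,-0.11,0,0,0, 0,0,-0.11,0,0,0]' |sed -n 4,6p
python3 go.py 0.5364 -0.1982 0.12 2.5
```

```text
contact_force: [-0.1, -0.4, -0.3]
contact_force: [0.3, -0.0, 0.4]
t 11.8 grasp [0.5204 0.1916 0.0469] yaw -10.80 tilt [0.0009 0.0001] F [ 0.3 -0.   0.4] gap 0.0855 gf 0.0 q6 -1.24
shift [ 0.0005 -0.0001  0.0039] turn [0.0003 0.0009 0.0008]
contact_force: [-1.6, -1.1, 6.1]
finger_gap: 0.0573
gripper_force: 66.7
t 12.5 grasp [0.5206 0.1913 0.0472] yaw -10.80 tilt [ 0.0012 -0.0002] F [-1.5 -2.1  5.8] gap 0.0572 gf 66.7 q6 -1.24
shift [0.0007 0.0001 0.0042] turn [0.     0.0012 0.0008]
contact_force: [4.2, 0.3, -3.1]
finger_gap: 0.0569
gripper_force: 66.3
t 12.9 grasp [0.5237 0.1922 0.1627] yaw -10.79 tilt [0.0104 0.0017] F [ 4.2  0.3 -3.1] gap 0.0569 gf 66.3 q6 -1.24
shift [-0.0867 -0.3807  0.0422] turn [ 0.0025  0.0103 -0.232 ]
```

```bash

python3 -m crank '[0,-0.025,0,0,0,-0.03, 0,-0.06,0,0,0,-0.09, 0,-0.1,0,0,0,-0.15, 0,-0.14,0,0,0,-0.21, 0,-0.18,0,0,0,-0.235]' |sed -n 6p
python3 go.py 0.5364 -0.1982 0.12 2.5
```

```text
gripper_force: 66.5
t 13.3 grasp [0.4844 0.0137 0.1547] yaw 2.90 tilt [-0.0025  0.0007] F [ 1.1 -0.7 -5.4] gap 0.0571 gf 66.5 q6 -1.84
shift [-0.041  -0.2142  0.0344] turn [ 0.0008 -0.0024  0.0069]
```

```bash

python3 -m crank '[-0.007,-0.04,0,0,0,0, -0.014,-0.08,0,0,0,0, -0.021,-0.12,0,0,0,0, -0.028,-0.16,0,0,0,0, -0.034,-0.2,0,0,0,0]' |sed -n 6p
python3 -m crank '[-0.002,-0.008,0,0,0,0, -0.005,-0.014,0,0,0,0, -0.005,-0.014,0,0,0,0, -0.005,-0.014,0,0,0,0]' |sed -n 6p
python3 go.py 0.5364 -0.1982 0.12 2.5
python3 - <<'E'
from h import *
from plant import r
f=r.grab_frame("wrist"); pickle.dump(f,open("w4.pkl","wb"))
pickle.dump(r.grab_frame("top"),open("t4.pkl","wb"))
cv2.imwrite("pics/w4.png",cv2.resize(cv2.convertScaleAbs(f["frame"][90:360,90:420,::-1],alpha=1.3,beta=10),None,fx=2.2,fy=2.2))
E
```

```text
gripper_force: 66.4
gripper_force: 66.9
t 14.1 grasp [ 0.5343 -0.1959  0.1551] yaw 2.67 tilt [-0.0021  0.0019] F [-0.5  0.4 -5.1] gap 0.0569 gf 66.9 q6 -2.18
shift [-0.0017 -0.0021  0.0351] turn [ 0.002  -0.0021  0.003 ]
```

View pics/w4.png

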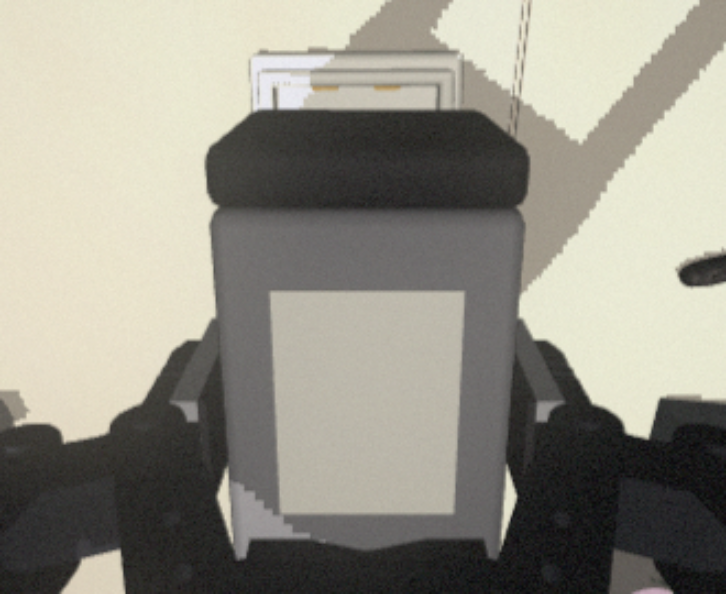

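The pack is held level and square. Its foot bottom edge is at crop row 110, cols 245–490, with the cradle's near lip behind it at rows 51–85, cols 249–462. I'll compare those with projected cradle features.

```bash
python3 - <<'E'
from h import *
f=pickle.load(open("w4.pkl","rb"))
c=np.array([.5364,-.198]);w=np.radians(2.6);u=np.array([np.cos(w),np.sin(w)]);n=np.array([-u[1],u[0]])
cr=lambda p:((proj(f,p)-90)*2.2).round(1)
for L,x,z in(('base',-61.25,0),('liptop out',-61.25,28),('liptop in',-55.25,28),('bed',-55.25,20)):
    print(L,[cr(np.append(c+u*x/1e3+n*y/1e3,z/1e3)).tolist() for y in(-37.5,-31.5,31.5,37.5)])
def bk(x,y,z): 
    p=ray(f,90+x/2.2,90+y/2.2,z)[:2]-c; return (np.array([p@u,p@n])*1000).round(1)
print('pack foot bottom',[bk(x,110,.118) for x in(245,367,490)],'top',[bk(x,150,.168) for x in(207,528)], [bk(x,205,.168) for x in(210,525)])
g=cv2.cvtColor(f["frame"],cv2.COLOR_RGB2GRAY).astype(int)
print('rows 108-146 at col 225-245',g[108:146,222:232].mean(1).round().astype(int).tolist(), g[108:146,265:280].mean(1).round().astype(int).tolist())
print('cols 195-310 row 130', g[126:132,195:310].mean(0).round().astype(int).tolist())
E
```

```text
base [[268.2, 60.1], [282.5, 60.1], [432.9, 60.3], [447.2, 60.4]]
liptop out [[257.8, 64.7], [273.7, 64.7], [440.4, 64.9], [456.2, 64.9]]
liptop in [[258.6, 80.9], [274.3, 80.9], [439.8, 81.1], [455.6, 81.1]]
bed [[261.7, 79.0], [277.0, 79.0], [437.6, 79.2], [452.8, 79.2]]
pack foot bottom [array([-56.3, -26.9]), array([-56.3,   3.4]), array([-56.4,  33.9])] top [array([-56. , -24.9]), array([-56.1,  31.4])] [array([-46. , -25.1]), array([-46. ,  31.6])]
rows 108-146 at col 225-245 [168, 168, 168, 162, 155, 121, 109, 154, 171, 172, 172, 172, 172, 137, 134, 145, 154, 168, 167, 166, 158, 162, 170, 171, 167, 165, 162, 160, 160, 159, 155, 114, 46, 38, 38, 37, 36, 36] [112, 112, 111, 111, 104, 87, 99, 121, 132, 142, 147, 146, 138, 105, 106, 132, 140, 139, 135, 121, 99, 112, 134, 142, 144, 145, 143, 145, 145, 144, 144, 114, 58, 30, 29, 30, 29, 28]
cols 195-310 row 130 [168, 167, 166, 168, 169, 169, 168, 166, 159, 151, 172, 165, 140, 171, 172, 172, 171, 171, 164, 129, 144, 156, 171, 169, 165, 170, 165, 170, 171, 170, 169, 169, 169, 168, 168, 164, 141, 126, 121, 122, 121, 123, 123, 122, 122, 121, 121, 121, 121, 130, 131, 132, 130, 132, 131, 130, 131, 130, 130, 130, 131, 130, 130, 130, 129, 121, 120, 120, 120, 119, 119, 119, 118, 119, 119, 118, 120, 125, 128, 127, 126, 128, 129, 130, 129, 130, 129, 129, 128, 128, 130, 129, 128, 112, 93, 118, 130, 138, 136, 133, 117, 112, 144, 128, 113, 93, 111, 111, 111, 110, 111, 111, 111, 110, 112]
```

```bash

python3 -m crank '[-0.003,-0.002,0.02,0,0,0, -0.005,-0.0033,0.04,0,0,0, -0.005,-0.0033,0.06,0,0,0, -0.005,-0.0033,0.07,0,0,0, -0.005,-0.0033,0.07,0,0,0]' |sed -n 4p
python3 -m crank '[0,0,0,0,0,0, 0,0,0,0,0,0]' |sed -n 4p
python3 go.py 0.5377 -0.1986 0.057 2.65
python3 - <<'E'
from h import *
from plant import r
f=r.grab_frame("wrist"); pickle.dump(f,open("w5.pkl","wb"))
cv2.imwrite("pics/w5.png",cv2.resize(cv2.convertScaleAbs(f["frame"][90:260,130:380,::-1],alpha=1.3,beta=10),None,fx=3.2,fy=3.2))
E
```

```text
contact_force: [-0.4, 0.8, -5.4]
contact_force: [1.0, -0.2, -3.2]
t 14.8 grasp [ 0.5411 -0.2004  0.0877] yaw 2.70 tilt [ 0.0017 -0.001 ] F [ 1.  -0.2 -3.2] gap 0.0569 gf 66.8 q6 -2.18
shift [0.0031 0.0018 0.0307] turn [-0.0011  0.0016  0.0008]
```

View pics/w5.png

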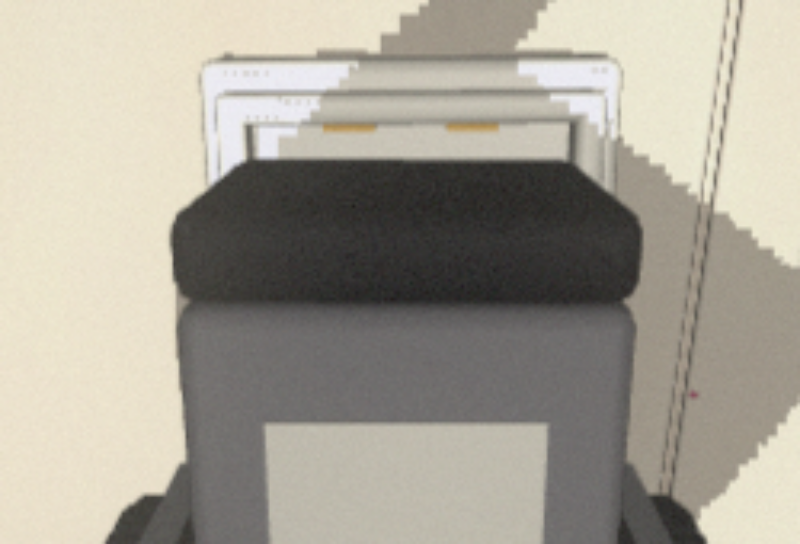

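This crop shows the cradle's inner lip corners at about (247,123) and (578,123), its outer lip edge at row 93, and the pack's foot bottom edge at row 161, cols 240–575.

```bash
python3 - <<'E'
from h import *
f=pickle.load(open("w5.pkl","rb"))
c=np.array([.5377,-.1986]);w=np.radians(2.65);u=np.array([np.cos(w),np.sin(w)]);n=np.array([-u[1],u[0]])
def bk(x,y,z): 
    p=ray(f,130+x/3.2,90+y/3.2,z)[:2]-c; return (np.array([p@u,p@n])*1000).round(1)
print('lip in',bk(247,123,.028),bk(578,123,.028),'lip out',bk(410,93,.028))
print('pack bottom',bk(240,161,.0505),bk(575,161,.0505)); print('pack top', bk(174,225,.1005),bk(640,225,.1005),bk(180,300,.1005),bk(636,300,.1005))
m=f["frame"].max(2)
print(m[125:132,200:215].tolist()[::3]); print('row 134 cols 195-320',m[136:139,195:320].mean(0).round().astype(int).tolist())
E
python3 go.py 0.5377 -0.1986 0.057 2.65
```

```text
lip in [-54.9 -31.3] [-54.9  32.3] lip out [-60.5  -0. ]
pack bottom [-50.7 -29.1] [-50.8  28.1]
pack top [-50.  -28.9] [-50.   27.4] [-40.5 -28.8] [-40.6  27.6]
[[177, 177, 178, 178, 176, 178, 178, 177, 178, 178, 180, 178, 176, 176, 178], [177, 180, 177, 179, 175, 171, 145, 139, 137, 143, 142, 142, 143, 144, 142], [178, 178, 176, 178, 176, 169, 138, 71, 85, 139, 153, 177, 175, 177, 176]]
row 134 cols 195-320 [174, 178, 171, 148, 173, 177, 177, 177, 178, 177, 172, 158, 91, 74, 114, 150, 178, 178, 178, 176, 177, 170, 147, 147, 145, 145, 146, 146, 147, 145, 145, 147, 147, 144, 146, 146, 146, 147, 145, 146, 145, 148, 147, 146, 146, 146, 147, 145, 147, 147, 146, 146, 147, 147, 147, 146, 145, 146, 146, 145, 148, 145, 147, 146, 147, 147, 148, 146, 145, 147, 148, 147, 147, 145, 145, 146, 147, 145, 145, 147, 145, 146, 148, 148, 147, 148, 148, 148, 148, 147, 147, 149, 147, 148, 146, 148, 147, 148, 147, 148, 150, 149, 149, 148, 149, 147, 148, 147, 150, 148, 148, 143, 107, 63, 77, 111, 127, 139, 145, 142, 140, 135, 123, 120, 145]
t 14.8 grasp [ 0.5413 -0.2007  0.088 ] yaw 2.68 tilt [ 0.0023 -0.0014] F [-0.7 -1.1 -5.4] gap 0.0569 gf 66.8 q6 -2.18
shift [0.0032 0.002  0.031 ] turn [-0.0015  0.0022  0.0006]
```

```bash

python3 -m crank '[0.0014,0.0011,0,0,0,0, 0.0014,0.0011,0.006,0,0,0, 0.0014,0.0011,0.012,0,0,0, 0.0014,0.0011,0.018,0,0,0, 0.0014,0.0011,0.018,0,0,0]' |sed -n 2,4p
python3 -m crank '[0,0,0,0,0,0, 0,0,0.002,0,0,0, 0,0,0.004,0,0,0, 0,0,0.006,0,0,0, 0,0,0.006,0,0,0]' |sed -n 2,4p
python3 -m crank '[0,0,0.001,0,0,0, 0,0,0.002,0,0,0, 0,0,0.003,0,0,0, 0,0,0.003,0,0,0]' |sed -n 2,4p
python3 go.py 0.5377 -0.1986 0.057 2.65
```

```text
eef_pos: [0.538, -0.199, 0.2216]
tcp_rot: [-0.023, 1.0, 0.001, -0.001]
contact_force: [-0.3, -0.1, -5.8]
eef_pos: [0.5387, -0.1993, 0.217]
tcp_rot: [-0.023, 1.0, 0.0, -0.0]
contact_force: [-0.2, -0.1, -4.5]
eef_pos: [0.5387, -0.1993, 0.2142]
tcp_rot: [-0.023, 1.0, 0.0, -0.0]
contact_force: [0.5, -0.3, -3.9]
t 16.0 grasp [ 0.5387 -0.1993  0.0592] yaw 2.66 tilt [-0.0003  0.0002] F [ 0.5 -0.3 -3.9] gap 0.0570 gf 67.0 q6 -2.18
shift [0.001  0.0007 0.0022] turn [ 0.0002 -0.0003  0.0001]
```

```bash

python3 -m crank '[0,0,0.001,0,0,0, 0,0,0.002,0,0,0, 0,0,0.002,0,0,0, 0,0,0.002,0,0,0]' |sed -n 2,4p
python3 -m crank '[0,0,0.001,0,0,0, 0,0,0.001,0,0,0]' |sed -n 2,4p
python3 -m crank '[0,0,0,0,0,0, 0,0,0,0,0,0, 0,0,0,0,0,0, 0,0,0,0,0,0]' 1 |sed -n 2,6p
python3 -m crank '[0,0,-0.02,0,0,0, 0,0,-0.05,0,0,0, 0,0,-0.09,0,0,0, 0,0,-0.13,0,0,0, 0,0,-0.16,0,0,0]' |sed -n 2,6p
python3 -m crank '[0.02,0,0,0,0,0, 0.04,0,0,0,0,0, 0.04,0,0,0,0,0, 0.04,0,0,0,0,0]' |sed -n 2,6p
python3 go.py 0.655 -0.0215 0.21 0
python3 - <<'E'
from h import *
from plant import r
f=r.grab_frame("wrist"); pickle.dump(f,open("w6.pkl","wb"))
cv2.imwrite("pics/w6.png",cv2.convertScaleAbs(f["frame"][:,:,::-1],alpha=1.4,beta=10))
E
```

```text
eef_pos: [0.5388, -0.1994, 0.2123]
tcp_rot: [-0.023, 1.0, 0.0, -0.0]
contact_force: [0.5, -0.3, -5.2]
eef_pos: [0.5389, -0.1994, 0.2122]
tcp_rot: [-0.023, 1.0, -0.0, -0.0]
contact_force: [-4.2, 1.3, 4.8]
eef_pos: [0.539, -0.1995, 0.2117]
tcp_rot: [-0.023, 1.0, -0.0, 0.0]
contact_force: [0.1, -0.9, 0.5]
finger_gap: 0.0855
gripper_force: 0.0
eef_pos: [0.5391, -0.1995, 0.3749]
tcp_rot: [-0.023, 1.0, -0.001, 0.001]
contact_force: [1.2, -0.8, -0.3]
finger_gap: 0.0852
gripper_force: 0.0
eef_pos: [0.4984, -0.2013, 0.3717]
tcp_rot: [-0.023, 1.0, -0.0, 0.0]
contact_force: [-0.1, 0.9, -0.4]
finger_gap: 0.0859
gripper_force: 0.0
t 17.6 grasp [ 0.4985 -0.2013  0.2167] yaw 2.60 tilt [ 0.0007 -0.0003] F [-0.1  0.9 -0.4] gap 0.0859 gf 0.0 q6 -2.22
shift [-0.1646  0.1725  0.0067] turn [-0.0003  0.0007  0.0454]
```

View pics/w6.png

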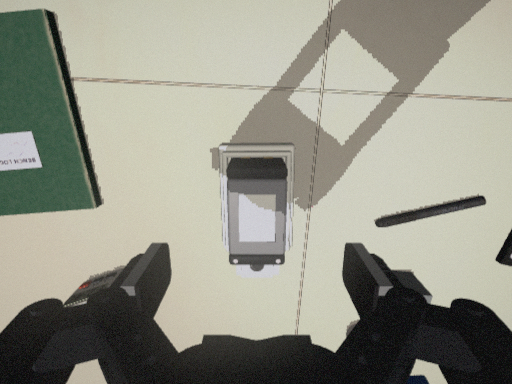

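The pack sits flat inside the cradle lips at (257,205), lug over the block at (257,268), and the marker and notebook are undisturbed. Now the pin.

```bash

python3 -m crank '[-0.025,0.027,0,0,0,0.01, -0.052,0.054,0,0,0,0.02, -0.08,0.082,0,0,0,0.03, -0.108,0.11,0,0,0,0.045, -0.135,0.138,0,0,0,0.045]' |sed -n 6p
python3 -m crank '[-0.015,0.017,0,0,0,0, -0.03,0.034,0,0,0,0, -0.03,0.034,0,0,0,0, -0.03,0.034,0,0,0,0]' |sed -n 6p
python3 go.py 0.655 -0.0215 0.21 0
python3 - <<'E'
from h import *
from plant import r
f=r.grab_frame("wrist"); pickle.dump(f,open("w7.pkl","wb"))
for p in[(.655,-.0215,.11),(.655,-.0215,.05)]: print(proj(f,p).round(1))
a=f["frame"]; m=a.max(2)
for v in range(130,262,6): print(v,m[v,190:320:4].tolist())
E
```

```text
gripper_force: 0.0
gripper_force: 0.0
t 18.4 grasp [ 0.6579 -0.0218  0.2153] yaw 0.22 tilt [-0.001   0.0001] F [ 1.  -0.  -0.2] gap 0.0852 gf 0.0 q6 -1.79
shift [0.0031 0.0003 0.0053] turn [ 0.0001 -0.001   0.0038]
[255.5 191.9]
[255.6 173.9]
130 [160, 161, 162, 160, 161, 161, 159, 161, 160, 159, 160, 158, 105, 106, 104, 103, 105, 106, 105, 103, 103, 104, 105, 101, 103, 103, 106, 103, 107, 104, 103, 105, 106]
136 [159, 160, 161, 162, 161, 160, 162, 159, 158, 158, 159, 150, 105, 103, 104, 102, 103, 104, 104, 104, 103, 102, 106, 103, 102, 104, 101, 102, 103, 106, 104, 104, 102]
142 [158, 162, 162, 160, 159, 162, 161, 160, 160, 158, 161, 47, 52, 55, 58, 71, 80, 83, 81, 86, 95, 102, 103, 105, 103, 102, 103, 104, 104, 105, 102, 103, 103]
148 [162, 161, 160, 161, 158, 136, 135, 132, 108, 104, 105, 66, 61, 52, 51, 43, 43, 44, 43, 46, 37, 34, 43, 45, 101, 101, 105, 102, 104, 104, 103, 104, 106]
154 [161, 161, 160, 161, 162, 108, 108, 107, 106, 105, 82, 75, 78, 78, 74, 72, 75, 73, 73, 75, 74, 72, 72, 72, 79, 102, 104, 100, 103, 103, 104, 104, 102]
160 [159, 162, 159, 158, 160, 106, 109, 109, 
[... 2028 characters left out ...]
0, 158, 159, 160, 162]
238 [159, 161, 160, 159, 160, 160, 160, 161, 101, 158, 158, 76, 101, 158, 164, 161, 159, 159, 159, 160, 159, 157, 161, 160, 157, 161, 159, 161, 159, 161, 162, 160, 160]
244 [160, 158, 160, 159, 160, 159, 158, 151, 163, 165, 164, 163, 95, 157, 159, 160, 162, 161, 160, 160, 160, 160, 158, 159, 159, 162, 161, 164, 159, 160, 160, 159, 158]
250 [158, 158, 160, 160, 158, 157, 160, 160, 158, 164, 164, 164, 160, 158, 162, 159, 161, 159, 159, 161, 163, 159, 160, 162, 159, 158, 162, 160, 161, 161, 159, 161, 159]
256 [160, 161, 160, 157, 162, 160, 162, 159, 158, 157, 161, 162, 159, 157, 160, 162, 159, 162, 160, 159, 160, 160, 159, 160, 159, 160, 161, 161, 158, 160, 160, 159, 160]
```

```bash
cat > pin.py <<'E'
from h import *
def handle(f,x,y,z,box=45):
    """top-disc centre of dark handle: widest lower part of the dark blob near the predicted pixel"""
    u0,v0=proj(f,(x,y,z)).astype(int); m=(f["frame"].max(2)<58).astype(np.uint8)
    m[:max(v0-25,0)]=0; n,l,s,c=cv2.connectedComponentsWithStats(m,connectivity=4)
    k=min(range(1,n),key=lambda i:np.hypot(*(c[i]-[u0,v0]))+(s[i,4]<80)*1e3)
    vv,uu=np.where(l==k); d=(f["world_to_cam"]@[x,y,z,1])[2]; rad=f["K"][0,0]*.009/d
    vb=vv.max()+1; sel=(vv>vb-1.5*rad); rows=[(uu[vv==v].min()+uu[vv==v].max()+1)/2 for v in range(int(vb-1.5*rad),int(vb-.5*rad))]
    uc=np.mean(rows)-.5; vc=vb-.5-rad*.95
    print('blob',s[k].tolist(),'rad',rad.round(1),'centre',uc,vc); return ray(f,uc,vc,z)
E
python3 - <<'E'
from pin import *
f=pickle.load(open("w7.pkl","rb"))
print(handle(f,.655,-.0215,.11).round(4))
t=pickle.load(open("a.pkl","rb"))["top"]
g=t["frame"].max(2)[160:195,240:275]; print(g[2:32:1,6:25:1].tolist())
E
```

```text
blob [247, 171, 22, 34, 590] rad 11.0 centre 257.04545454545456 194.0439905530521
[ 0.6569 -0.0202  0.11  ]
[[142, 143, 141, 141, 142, 141, 142, 142, 142, 142, 141, 140, 129, 120, 101, 68, 52, 50, 53], [142, 142, 141, 142, 143, 141, 140, 143, 142, 142, 141, 140, 137, 133, 119, 94, 73, 57, 55], [141, 142, 141, 141, 141, 142, 142, 140, 141, 141, 142, 142, 143, 140, 136, 129, 113, 98, 93], [140, 141, 141, 142, 141, 142, 142, 142, 142, 142, 142, 142, 141, 141, 142, 140, 137, 132, 131], [138, 134, 132, 132, 134, 134, 133, 134, 135, 137, 138, 138, 139, 139, 140, 141, 141, 141, 141], [128, 113, 106, 107, 110, 110, 109, 109, 110, 115, 121, 125, 127, 129, 130, 132, 133, 135, 136], [124, 105, 95, 96, 95, 92, 80, 68, 63, 71, 86, 97, 103, 105, 106, 109, 112, 115, 125], [122, 102, 94, 94, 92, 80, 57, 36, 31, 35, 53, 77, 93, 96, 98, 99, 100, 104, 115], [119, 103, 96, 94, 90, 71, 42, 27, 26, 28, 40, 65, 88, 97, 98, 97, 99, 101, 109], [114, 99, 96, 94, 89, 67, 39, 27, 29, 31, 36, 59, 84, 95, 97, 100, 99, 99, 109], [102, 97, 96, 95, 91, 72, 44, 31, 30, 30, 33, 57, 82, 96, 99, 99, 98, 100, 108], [99, 
[... 869 characters left out ...]
 100, 106, 124], [58, 58, 64, 69, 71, 73, 79, 83, 86, 86, 88, 86, 88, 88, 90, 92, 95, 107, 126], [36, 29, 29, 34, 34, 36, 39, 42, 44, 47, 49, 50, 52, 54, 60, 65, 76, 105, 131], [34, 20, 19, 20, 19, 19, 18, 19, 21, 21, 23, 22, 24, 25, 29, 32, 53, 99, 133], [53, 39, 37, 37, 34, 33, 28, 28, 28, 27, 23, 22, 19, 18, 20, 21, 47, 99, 133], [95, 85, 84, 83, 81, 77, 74, 71, 71, 68, 60, 48, 43, 40, 38, 39, 64, 106, 134], [132, 130, 129, 128, 130, 127, 127, 128, 127, 124, 111, 97, 93, 88, 85, 87, 100, 122, 138], [141, 140, 142, 142, 141, 142, 141, 141, 142, 140, 136, 133, 132, 130, 130, 130, 134, 138, 141], [141, 142, 141, 141, 143, 142, 141, 142, 142, 142, 142, 141, 141, 141, 140, 141, 141, 142, 143]]
```

```bash

python3 -m crank '[0.002,0.001,0.035,0,0,0.004, 0.002,0.001,0.07,0,0,0.004, 0.002,0.001,0.1,0,0,0.004, 0.002,0.001,0.118,0,0,0.004, 0.002,0.001,0.118,0,0,0.004]' 1|sed -n 4p
python3 -m crank '[0,0,0,0,0,0, 0,0,0,0,0,0]' |sed -n 4p
python3 go.py 0.656 -0.021 0.096 0
python3 -m crank '[0,0,0,0,0,0, 0,0,0,0,0,0, 0,0,0,0,0,0, 0,0,0,0,0,0, 0,0,0,0,0,0]' 0 |sed -n 4,6p
python3 -m crank '[0,0,0,0,0,0, 0,0,0,0,0,0, 0,0,0,0,0,0, 0,0,0,0,0,0]' |sed -n 4,6p
python3 go.py 0.656 -0.021 0.096 0
```

```text
contact_force: [-0.5, -0.9, -1.3]
contact_force: [0.8, -0.2, 0.9]
t 19.0 grasp [ 0.6562 -0.0231  0.1002] yaw -0.21 tilt [ 0.0023 -0.0006] F [ 0.8 -0.2  0.9] gap 0.0857 gf 0.0 q6 -1.78
shift [-0.0002  0.002   0.0042] turn [-0.0006  0.0023 -0.0036]
contact_force: [-0.4, 0.8, -0.1]
finger_gap: 0.0254
gripper_force: 0.0
contact_force: [-1.3, -0.9, 5.0]
finger_gap: 0.0162
gripper_force: 58.6
t 19.8 grasp [ 0.6555 -0.022   0.0989] yaw -0.15 tilt [ 0.0006 -0.0001] F [-1.3 -0.9  5. ] gap 0.0162 gf 58.6 q6 -1.78
shift [-0.0006  0.001   0.0029] turn [-0.0001  0.0006 -0.0025]
```

```bash

python3 -m crank '[0,0,-0.01,0,0,0, 0,0,-0.03,0,0,0, 0,0,-0.06,0,0,0, 0,0,-0.09,0,0,0, 0,0,-0.105,0,0,0]' |sed -n 4,6p
python3 -m crank '[-0.008,-0.03,0,0,0,0, -0.016,-0.065,0,0,0,0, -0.024,-0.1,0,0,0,0, -0.034,-0.138,0,0,0,0, -0.044,-0.172,0,0,0,0]' |sed -n 6p
python3 -m crank '[0,0,0,0,0,0, 0,0,0,0,0,0, 0,0,0,0,0,0]' |sed -n 6p
python3 go.py 0.6064 -0.1953 0.17 2.65
python3 - <<'E'
from pin import *
from plant import r
f=r.grab_frame("wrist"); pickle.dump(f,open("w8.pkl","wb"))
u0,v0=proj(f,(.6064,-.1953,.0475)); u1,v1=proj(f,(.6064,-.1953,.04)); print(u0,v0,u1,v1, 'px/mm',f["K"][0,0]/(f["world_to_cam"]@[.6064,-.1953,.0475,1])[2]/1000)
m=f["frame"].max(2); u0,v0=int(u0),int(v0)
for v in range(v0-24,v0+25,2): print(v,m[v,u0-34:u0+35:2].tolist())
E
```

```text
contact_force: [1.1, 0.2, 0.7]
finger_gap: 0.0164
gripper_force: 58.6
gripper_force: 58.7
gripper_force: 58.8
t 20.8 grasp [ 0.6984 -0.1939  0.203 ] yaw -0.19 tilt [-0.001  0.001] F [-0.1  0.5 -0.7] gap 0.0164 gf 58.8 q6 -2.00
shift [ 0.0921 -0.0015  0.0331] turn [ 0.001  -0.001  -0.0495]
253.17427167280587 79.46607531789782 253.2426488069267 79.95234094043707 px/mm 1.1233364460871265
55 [33, 37, 32, 30, 30, 34, 30, 33, 28, 27, 32, 26, 30, 24, 29, 32, 24, 26, 26, 30, 24, 22, 28, 23, 23, 27, 27, 28, 19, 24, 21, 24, 25, 131, 79]
57 [43, 30, 34, 28, 26, 29, 28, 29, 30, 29, 24, 29, 25, 29, 29, 41, 42, 71, 68, 67, 104, 101, 132, 132, 127, 100, 101, 50, 24, 24, 23, 25, 97, 143, 76]
59 [103, 63, 29, 26, 33, 34, 60, 134, 142, 144, 144, 155, 160, 172, 171, 172, 173, 174, 174, 169, 175, 171, 171, 174, 166, 128, 128, 64, 23, 38, 41, 114, 148, 143, 75]
61 [130, 169, 65, 33, 30, 29, 64, 174, 173, 175, 171, 172, 172, 174, 173, 175, 174, 173, 173, 173, 174, 172, 171, 169, 146, 122, 122, 135, 147, 149, 150, 149, 148, 147, 73]
63 [144, 158, 169, 154, 148, 155, 159, 174, 174, 172, 172, 174, 174, 172, 
[... 2960 characters left out ...]
, 171, 168, 158, 156, 145, 156, 159, 169, 169, 170, 168, 168, 168, 168, 141, 108, 111, 110, 112, 110, 111, 111, 109, 111, 110, 110, 145, 168, 169, 169, 171, 169]
99 [172, 168, 171, 170, 172, 171, 171, 170, 169, 168, 168, 169, 169, 170, 169, 168, 143, 112, 111, 113, 111, 112, 109, 112, 111, 111, 112, 111, 111, 167, 169, 168, 171, 170, 169]
101 [170, 169, 170, 170, 169, 170, 170, 172, 170, 170, 171, 168, 168, 169, 169, 142, 113, 111, 112, 112, 112, 111, 111, 112, 109, 113, 111, 108, 144, 170, 169, 170, 168, 169, 172]
103 [172, 171, 172, 169, 168, 169, 169, 169, 168, 169, 169, 168, 172, 170, 168, 112, 112, 111, 114, 109, 112, 111, 109, 113, 112, 110, 110, 109, 110, 109, 168, 169, 167, 170, 167]
```

```bash
python3 - <<'E'
from pin import *
f=pickle.load(open("w8.pkl","rb"))
for z in(.112,.154,.160,.2): print(z,proj(f,(.6984,-.1939,z)).round(1), 'px/mm',(f["K"][0,0]/(f["world_to_cam"]@[.6984,-.1939,z,1])[2]/1000).round(2))
u,v=proj(f,(.6984,-.1939,.112)).astype(int); m=f["frame"].max(2)
for k in range(v-22,v+70,3): print(k,m[k,u-26:u+28:2].tolist())
E
```

```text
0.112 [255.  201.1] px/mm 1.29
0.154 [254.9 222.9] px/mm 1.56
0.16 [254.8 226.8] px/mm 1.61
0.2 [254.6 260.7] px/mm 2.04
179 [170, 170, 171, 170, 170, 171, 171, 170, 169, 168, 165, 164, 115, 115, 111, 111, 109, 111, 113, 112, 112, 113, 110, 111, 112, 110, 110]
182 [169, 170, 170, 170, 168, 172, 173, 170, 168, 168, 168, 168, 171, 114, 111, 113, 111, 113, 112, 110, 113, 111, 112, 110, 110, 114, 113]
185 [170, 171, 170, 173, 170, 171, 168, 171, 171, 172, 170, 170, 167, 166, 172, 112, 113, 113, 113, 111, 113, 113, 112, 111, 112, 110, 112]
188 [170, 171, 171, 170, 170, 171, 170, 171, 171, 168, 169, 170, 169, 170, 168, 170, 168, 170, 113, 113, 111, 114, 114, 111, 112, 113, 111]
191 [171, 172, 169, 168, 170, 168, 174, 171, 169, 169, 168, 166, 169, 170, 170, 171, 166, 168, 169, 170, 149, 146, 147, 148, 148, 145, 146]
194 [169, 168, 170, 169, 171, 170, 169, 171, 171, 171, 171, 170, 170, 167, 171, 168, 167, 169, 170, 169, 169, 169, 168, 168, 170, 169, 171]
197 [169, 171, 169, 170, 169, 170, 172, 170, 170, 168, 169, 171, 169, 167, 169, 170, 168, 167, 170, 168, 170, 169, 167, 167, 170, 169, 165]
[... 2229 characters left out ...]
32, 31, 31, 56, 58]
254 [57, 54, 53, 34, 35, 33, 30, 29, 34, 30, 28, 26, 30, 32, 29, 28, 28, 25, 30, 33, 29, 28, 35, 34, 32, 47, 56]
257 [55, 59, 55, 30, 37, 28, 27, 26, 30, 32, 31, 34, 36, 40, 39, 38, 38, 32, 25, 26, 24, 30, 30, 27, 31, 34, 59]
260 [56, 54, 44, 28, 29, 28, 28, 30, 38, 35, 29, 25, 28, 27, 24, 26, 22, 26, 36, 39, 32, 31, 26, 27, 28, 29, 56]
263 [59, 54, 33, 29, 34, 28, 32, 35, 26, 18, 25, 25, 28, 24, 23, 28, 25, 27, 25, 30, 25, 43, 34, 27, 28, 24, 55]
266 [91, 88, 36, 31, 27, 35, 27, 23, 28, 28, 27, 25, 25, 23, 30, 30, 24, 20, 25, 29, 23, 26, 38, 28, 30, 35, 88]
269 [104, 102, 39, 41, 30, 25, 19, 28, 25, 31, 28, 34, 28, 34, 31, 33, 32, 33, 36, 26, 22, 22, 19, 25, 37, 39, 104]
```

```bash
python3 - <<'E'
from pin import *
f=pickle.load(open("w8.pkl","rb")); m=f["frame"].max(2).astype(int)
print(m[196:226,257].tolist(), m[196:226,255].tolist())
for dx in(-.002,0,.002,.004):
    g=lambda rr,z:proj(f,(.6984+dx-rr,-.1924,z))[1].round(1)
    print(dx,'tip r3',g(.003,.112),'tip r4 z.113',g(.004,.113),'collar bot',g(.011,.154),'collar top',g(.011,.160),'handle foot',g(.009,.160))
c=np.array([.6064,-.1953])
for L,u,v,z in(('eye',253.6,74.3,.0475),('eye near',253.6,65,.0475),('eye far',253.6,83.7,.0475),('hole near',254.5,72,.04),('lug end',250,94,.0475),('hole L',247.7,77,.04),('hole R',260.5,77,.04)):
    print(L,ray(f,u,v,z)[:2].round(4))
E
```

```text
[170, 169, 168, 168, 170, 128, 68, 69, 71, 68, 68, 67, 66, 62, 69, 67, 68, 67, 69, 98, 120, 121, 121, 88, 41, 42, 39, 39, 41, 41] [170, 167, 169, 169, 169, 142, 87, 68, 68, 67, 67, 66, 70, 68, 67, 68, 65, 68, 68, 90, 114, 120, 119, 93, 59, 48, 44, 41, 43, 42]
-0.002 tip r3 195.0 tip r4 z.113 194.1 collar bot 203.8 collar top 207.2 handle foot 210.2
0 tip r3 197.4 tip r4 z.113 196.6 collar bot 206.8 collar top 210.2 handle foot 213.3
0.002 tip r3 199.9 tip r4 z.113 199.1 collar bot 209.8 collar top 213.3 handle foot 216.3
0.004 tip r3 202.3 tip r4 z.113 201.5 collar bot 212.7 collar top 216.3 handle foot 219.4
eye [ 0.6021 -0.1949]
eye near [ 0.5945 -0.1949]
eye far [ 0.61   -0.1949]
hole near [ 0.5996 -0.1941]
lug end [ 0.6187 -0.1982]
hole L [ 0.6039 -0.2003]
hole R [ 0.6039 -0.1887]
```

```bash

python3 -m crank '[0.03,-0.001,0,0,0,0, 0.06,-0.002,0,0,0,0, 0.085,-0.0025,0,0,0,0, 0.0954,-0.0025,0,0,0,0, 0.0954,-0.0025,0,0,0,0]' |sed -n 4p
python3 -m crank '[0,0,0,0,0,0, 0,0,0.015,0,0,0, 0,0,0.03,0,0,0, 0,0,0.045,0,0,0, 0,0,0.052,0,0,0]' |sed -n 4p
python3 -m crank '[0,0,0,0,0,0, 0,0,0,0,0,0, 0,0,0,0,0,0]' |sed -n 4p
python3 go.py 0.603 -0.1961 0.147 0
python3 - <<'E'
from pin import *
from plant import r
f=r.grab_frame("wrist"); pickle.dump(f,open("w9.pkl","wb"))
s=r.observe(); x,y,z=s["eef_pos"]; z=z-.155-.0909
for L,p in(('tip r3',(x-.003,y,z)),('tip c',(x,y,z)),('eye near',(.5945,-.1949,.0475)),('eye c',(.6021,-.1949,.0475)),('eye far',(.61,-.1949,.0475)),('hole near',(.5996,-.1949,.04)),('packend',(.5872,-.1949,.07))): print(L,proj(f,p).round(1))
print('px/mm',f["K"][0,0]/(f["world_to_cam"]@[x,y,z,1])[2]/1000,'tipz',z)
u,v=proj(f,(x,y,z)).astype(int); m=f["frame"].max(2)
for k in range(v-28,v+26,2): print(k,m[k,u-26:u+28:2].tolist())
print(u-26)
E
```

```text
contact_force: [-0.2, -0.2, -0.5]
contact_force: [-0.6, 0.2, -1.0]
contact_force: [0.3, -0.7, -0.8]
t 22.0 grasp [ 0.6043 -0.1965  0.1524] yaw -0.12 tilt [ 0.0015 -0.0007] F [ 0.3 -0.7 -0.8] gap 0.0161 gf 58.8 q6 -2.07
shift [0.0011 0.0003 0.0054] turn [-0.0007  0.0015 -0.0022]
tip r3 [255.2 196.9]
tip c [255.2 200.6]
eye near [257.2 183.6]
eye c [257.2 192.5]
eye far [257.2 201.6]
hole near [257.2 186.9]
packend [257.2 182.5]
px/mm 1.2937944127810392 tipz 0.061767130254544514
172 [42, 46, 42, 38, 38, 36, 46, 42, 42, 41, 42, 39, 40, 37, 39, 40, 35, 45, 39, 42, 41, 36, 39, 43, 41, 43, 36]
174 [46, 44, 40, 48, 45, 41, 42, 43, 45, 45, 45, 41, 39, 43, 36, 41, 42, 38, 42, 42, 40, 38, 36, 38, 41, 41, 40]
176 [42, 44, 44, 43, 40, 43, 42, 45, 39, 45, 40, 43, 44, 36, 41, 41, 41, 42, 35, 38, 37, 39, 37, 40, 40, 39, 36]
178 [45, 42, 44, 44, 44, 44, 41, 40, 39, 41, 38, 39, 41, 41, 38, 40, 37, 37, 39, 41, 39, 35, 39, 37, 31, 42, 38]
180 [45, 45, 41, 45, 47, 45, 39, 39, 39, 42, 39, 38, 39, 38, 38, 40, 35, 40, 40, 38, 36, 30, 38, 37, 28, 34, 36]
182 [44, 46, 43, 38, 42, 40, 41, 41, 40, 39, 40, 35, 
[... 2151 characters left out ...]
 151, 163, 163, 163, 165, 165, 161, 162]
216 [166, 165, 166, 164, 167, 163, 167, 165, 133, 71, 77, 92, 100, 110, 115, 115, 106, 78, 65, 65, 141, 164, 161, 165, 161, 163, 163]
218 [166, 164, 164, 166, 165, 163, 164, 130, 60, 86, 115, 114, 117, 116, 113, 115, 115, 119, 111, 98, 68, 153, 164, 161, 164, 164, 164]
220 [166, 164, 165, 163, 166, 164, 158, 60, 96, 113, 112, 79, 50, 48, 33, 39, 66, 89, 115, 113, 94, 84, 162, 165, 163, 164, 164]
222 [167, 166, 165, 166, 164, 163, 140, 107, 117, 110, 51, 37, 36, 39, 38, 33, 32, 33, 45, 115, 111, 76, 118, 163, 164, 163, 164]
224 [166, 165, 164, 162, 166, 161, 75, 113, 89, 36, 38, 36, 37, 35, 37, 35, 34, 27, 33, 53, 114, 113, 105, 163, 166, 163, 164]
229
```

```bash

python3 -m crank '[0.0028,0.0006,0,0,0,0, 0.0028,0.0006,0,0,0,0, 0.0028,0.0006,0.004,0,0,0, 0.0028,0.0006,0.008,0,0,0, 0.0028,0.0006,0.008,0,0,0]' |sed -n 2,4p
python3 -m crank '[0,0,0.003,0,0,0, 0,0,0.006,0,0,0, 0,0,0.008,0,0,0, 0,0,0.008,0,0,0]' |sed -n 2,4p
python3 -m crank '[0,0,0.002,0,0,0, 0,0,0.004,0,0,0, 0,0,0.006,0,0,0, 0,0,0.006,0,0,0]' |sed -n 2,4p
python3 go.py
```

```text
eef_pos: [0.6002, -0.1957, 0.2973]
tcp_rot: [0.001, 1.0, 0.0, -0.001]
contact_force: [0.2, 0.2, -0.7]
eef_pos: [0.6004, -0.1957, 0.2896]
tcp_rot: [0.001, 1.0, 0.0, -0.001]
contact_force: [-0.3, 1.1, -1.2]
eef_pos: [0.6005, -0.1958, 0.284]
tcp_rot: [0.001, 1.0, 0.0, -0.0]
contact_force: [1.1, -0.2, -0.7]
t 23.1 grasp [ 0.6004 -0.1958  0.129 ] yaw -0.15 tilt [-0.0003  0.0001] F [ 1.1 -0.2 -0.7] gap 0.0162 gf 58.8 q6 -2.07
```

```bash

python3 -m crank '[-0.0005,0,0.002,0,0,0, -0.0005,0,0.004,0,0,0, -0.0005,0,0.007,0,0,0, -0.0005,0,0.01,0,0,0, -0.0005,0,0.01,0,0,0]' |sed -n 2,4p
python3 -m crank '[0,0,0.004,0,0,0, 0,0,0.008,0,0,0, 0,0,0.012,0,0,0, 0,0,0.014,0,0,0, 0,0,0.014,0,0,0]' |sed -n 2,4p
python3 go.py
```

```text
eef_pos: [0.601, -0.1957, 0.2737]
tcp_rot: [0.001, 1.0, 0.0, -0.0]
contact_force: [2.1, -0.6, -1.4]
eef_pos: [0.601, -0.1958, 0.2597]
tcp_rot: [0.001, 1.0, 0.0, -0.0]
contact_force: [1.0, 0.8, -1.0]
t 23.9 grasp [ 0.601  -0.1957  0.1047] yaw -0.16 tilt [-0.0003  0.0003] F [ 1.   0.8 -1. ] gap 0.0164 gf 58.7 q6 -2.07
```

```bash

python3 -m crank '[0,0,0.002,0,0,0, 0,0,0.004,0,0,0, 0,0,0.006,0,0,0, 0,0,0.007,0,0,0, 0,0,0.007,0,0,0]' |sed -n 2,4p
python3 -m crank '[0,0,0.0005,0,0,0, 0,0,0.001,0,0,0, 0,0,0.001,0,0,0]' |sed -n 2,4p
python3 -m crank '[0,0,0.0005,0,0,0, 0,0,0.001,0,0,0, 0,0,0.001,0,0,0]' |sed -n 2,4p
python3 go.py
```

```text
eef_pos: [0.6011, -0.1958, 0.2532]
tcp_rot: [0.001, 1.0, 0.0, -0.0]
contact_force: [1.3, 0.4, -0.8]
eef_pos: [0.6011, -0.1959, 0.2524]
tcp_rot: [0.001, 1.0, -0.0, 0.0]
contact_force: [1.3, 0.5, -0.5]
eef_pos: [0.6011, -0.1958, 0.2514]
tcp_rot: [0.001, 1.0, -0.0, 0.0]
contact_force: [1.3, 0.3, -0.3]
t 24.9 grasp [ 0.6011 -0.1959  0.0964] yaw -0.15 tilt [ 0.0002 -0.0001] F [ 1.3  0.3 -0.3] gap 0.0164 gf 58.7 q6 -2.07
```

```bash

python3 -m crank '[0,0,0.0005,0,0,0, 0,0,0.001,0,0,0, 0,0,0.001,0,0,0]' |sed -n 2,4p
python3 -m crank '[0,0,0.0005,0,0,0, 0,0,0.001,0,0,0, 0,0,0.001,0,0,0]' |sed -n 2,4p
python3 go.py
```

```text
eef_pos: [0.6013, -0.1959, 0.2513]
tcp_rot: [0.001, 1.0, -0.0, 0.0]
contact_force: [-1.8, 0.9, 5.8]
eef_pos: [0.6015, -0.1958, 0.2511]
tcp_rot: [0.001, 1.0, -0.0, 0.001]
contact_force: [-1.6, 0.8, 8.9]
t 25.4 grasp [ 0.6017 -0.1959  0.0961] yaw -0.14 tilt [ 0.0012 -0.0005] F [-1.6  0.8  8.9] gap 0.0164 gf 60.0 q6 -2.07
```

```bash

python3 -m crank '[0,0,-0.0015,0,0,0, 0,0,-0.0015,0,0,0]' |sed -n 4p
python3 -m crank '[0,0,0,0,0,0, 0,0,0,0,0,0, 0,0,0,0,0,0, 0,0,0,0,0,0, 0,0,0,0,0,0]' 1 |sed -n 2,6p
python3 -m crank '[0,0,-0.01,0,0,0, 0,0,-0.03,0,0,0, 0,0,-0.06,0,0,0, 0,0,-0.095,0,0,0, 0,0,-0.13,0,0,0]' |sed -n 4p
python3 -m crank '[0.0,0.03,0,0,0,0, 0.0,0.06,0,0,0,0, 0,0.08,0,0,0,0, 0,0.08,0,0,0,0, 0,0.08,0,0,0,0]' |sed -n 4p
python3 go.py
python3 - <<'E'
from pin import *
from plant import r
f=r.grab_frame("wrist"); pickle.dump(f,open("w10.pkl","wb"))
for L,p in(('tip top',(.605,-.196,.1075)),('collar top',(.605,-.196,.0535)),('eye',(.604,-.196,.0475))): print(L,proj(f,p).round(1))
u,v=proj(f,(.605,-.196,.0535)).astype(int); m=f["frame"].max(2)
for k in range(v-20,v+50,3): print(k,m[k,max(u-40,0):u+40:2].tolist())
print(max(u-40,0))
a=pickle.load(open("a.pkl","rb"))["top"]["frame"].astype(int); b=r.grab_frame("top")["frame"].astype(int)
d=(abs(a-b).max(2)>45).astype(np.uint8); n,l,s,c=cv2.connectedComponentsWithStats(d)
print([(s[i].tolist()) for i in range(1,n) if s[i,4]>12])
E
```

```text
contact_force: [-0.5, 0.7, 5.8]
eef_pos: [0.601, -0.1958, 0.2506]
tcp_rot: [0.001, 1.0, 0.0, -0.0]
contact_force: [0.3, -0.2, -0.0]
finger_gap: 0.0755
gripper_force: 0.0
contact_force: [0.7, 0.2, 0.2]
contact_force: [0.2, -0.7, -0.4]
t 26.8 grasp [ 0.6015 -0.1149  0.2268] yaw -0.03 tilt [ 0.0008 -0.0006] F [ 0.2 -0.7 -0.4] gap 0.0855 gf 0.0 q6 -1.95
tip top [162.  193.9]
collar top [177.7 177.8]
eye [179.1 175.4]
157 [147, 148, 141, 41, 42, 39, 37, 38, 39, 47, 44, 43, 45, 44, 49, 47, 47, 49, 50, 52, 50, 54, 53, 52, 55, 55, 56, 58, 118, 72, 59, 43, 33, 37, 38, 123, 122, 119, 116, 119]
160 [147, 148, 139, 45, 68, 152, 133, 43, 46, 48, 48, 48, 46, 45, 49, 50, 50, 51, 46, 51, 51, 52, 51, 50, 53, 49, 52, 109, 151, 142, 41, 40, 37, 35, 66, 95, 115, 112, 113, 122]
163 [148, 145, 148, 37, 53, 137, 143, 44, 45, 46, 39, 47, 48, 44, 42, 45, 43, 47, 42, 44, 48, 41, 45, 42, 43, 42, 45, 46, 44, 42, 40, 36, 73, 97, 49, 50, 54, 97, 99, 90]
166 [147, 145, 146, 138, 64, 50, 48, 54, 66, 63, 63, 90, 89, 92, 117, 115, 116, 118, 118, 88, 72, 61, 76, 103, 111, 126, 150, 149, 151, 140, 112, 151, 152, 143, 5
[... 3761 characters left out ...]
7, 149, 148, 148]
226 [148, 148, 147, 148, 150, 144, 147, 148, 146, 145, 146, 145, 147, 148, 147, 148, 146, 148, 147, 147, 146, 145, 148, 148, 147, 147, 148, 148, 149, 145, 148, 149, 145, 147, 148, 148, 148, 147, 149, 148]
137
[[174, 110, 160, 201, 12354], [277, 119, 6, 9, 36], [285, 123, 17, 2, 29], [292, 125, 22, 5, 60], [322, 129, 3, 7, 17], [326, 129, 9, 7, 49], [287, 134, 23, 5, 52], [252, 169, 4, 8, 28], [225, 238, 11, 3, 14], [154, 310, 23, 36, 151], [257, 312, 5, 8, 17], [37, 321, 115, 63, 2604], [210, 320, 42, 26, 626], [187, 346, 62, 38, 1481], [0, 357, 27, 22, 421], [240, 366, 11, 8, 54], [222, 369, 9, 15, 54], [152, 370, 24, 14, 173], [214, 373, 8, 7, 43], [255, 374, 12, 10, 43]]
```

```bash
python3 -c "
from plant import r
print(r.sign_off())"
```

```text
the job is handed in; nothing more can be done
None
```

The job is handed in at about 27 s of robot time: the pack was tipped onto the pad, re-gripped and seated in the cradle about 3 mm towards the near lip, and the pin stands upright through the eyelet with its collar on the lug. I saw nothing disturbed in my views, but I did not check every bystander at the end.

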